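Load the parts washer and start it

TASK

Get the next wash going: pull the tool drawer out to its stop, put the hand tools that lie in the wash tray into it and shut it fully, and put every pump casting on the bench into the tray, side by side on its floor. With the tools put away and the castings in it, slide the loaded tray into the washer until it is fully home, and only then press the start plunger down to its stop and let go. Leave everything else on the bench where it is.

Things in the scene. Friction and masses are not known exactly. Their poses are not given: they have to be found in the camera images.
- tray: Loose aluminium wash tray with perforated floor, 220 mm long (its x) by 160 mm wide (its y), 0.4 kg. Origin at the centre of its underside. Floor 3 mm thick, rim 20 mm high and 4 mm thick all round. A bar handle stands out 80 mm from the middle of the -x end. It starts on the bench, +x end roughly towards the washer, and slides easily on the bench.
- tray_grip (a point): Point on the tray's straight steel bar handle, 165 mm from the tray's origin along -x, 25 mm above its underside. The handle is 16 mm wide (y) and spans 12 to 38 mm above the bench; gripped from above across the tray's y.
- washer: Fixed grey bench-top parts washer, 260 mm deep (x), 240 mm wide (y), 165 mm high: a tunnel on the bench, open at its -x face. Origin at the centre of its underside; the face is at x = -130 mm. The tray slides in along +x on the bench, handle last and left outside. Flared guides, 28 mm high, stand out 45 mm from the face, opening to 210 mm.
- washer_home (a point): Where the tray's origin is when fully home against the back stop, front rim flush with the washer's face (20 mm nearer the face than the washer's origin, at bench level); axes as the tray's then. Inside, side channels are 168 mm apart up to 30 mm height; above that the walls are 158 mm apart and overhang the tray's rim; roof underside at 125 mm.
- start_plunger (a joint): Spring start plunger on top of the washer: 0 up, 0.018 m pressed down to its stop; takes about 2 N to start and 7.5 N at the stop, springs back.
- plunger_top (a point): Centre of the top of the plunger's black mushroom head (44 mm across, 14 mm thick); about 219 mm above the bench when up.
- cab_drawer0 (a joint): Travel of the drawer of the small grey steel tool cabinet (190 mm deep, 240 mm wide, 90 mm high, fixed): 0 shut, 0.126 m out to its stop. Slides with about 1 N of friction and stays where left.
- cab_drawer0_handle (a point): Middle of the drawer's round bar handle, which moves with it: bar 11 mm thick, 120 mm long, level along this point's y, its axis 35 mm off the drawer front (29 mm clear behind the bar), 52 mm above the bench. The drawer pulls out along this point's -x.
- drawer_in (a point): Point on the drawer's inner floor, 22 mm above the bench, mid width, 42 mm behind the inside of its front; moves with it; x points into the cabinet. The inside runs x -42 to +103 mm, y -99 to +99 mm; walls reach 46 mm, the front 56 mm above this floor. With the drawer fully out, x from -42 to +77 mm is open to above; the cabinet's top plate covers the rest.
- spanner: Steel spanner, 156 mm long along its x, 9 mm thick, shank 14 mm wide (y), 28 mm wide ends. Origin at the middle of its shank, on its underside. It starts lying in the tray. May be absent.
- ratchet: Ratchet handle, 153 mm long along its x, black grip 18 mm wide (y) and 16 mm thick from x = -70 to +30 mm, round steel head 34 mm across centred at x = +66 mm, 20 mm thick. Origin on its underside. It starts lying in the tray. May be absent.
- gear_body: Aluminium pump casting, a block 62 (x) by 46 (y) by 44 mm high with two dark bores on top. Origin at the centre of its underside. 0.17 kg. May be absent.
- end_cover: Aluminium pump casting: square flange 64 (x) by 60 (y) by 14 mm with a round hub 44 mm across on it, to 48 mm height. Origin at the centre of its underside. May be absent.
- valve_body: Aluminium pump casting: block 60 (x) by 40 (y) by 34 mm with a lying cylinder (36 mm across, along x, 64 mm long) on top, to 52 mm height. Origin at the centre of its underside. May be absent.
- relief_housing: Aluminium pump casting: round column 48 mm across, 54 mm high, on a round foot 62 mm across and 12 mm high. Origin at the centre of its underside. May be absent.
- socket_cup: Bystander: small dark steel cup, 60 mm across, 50 mm high, standing on the bench like a casting. Not part of the job.
- level: Bystander: orange spirit level, 500 mm long (y), 28 mm wide, 50 mm high, behind the castings.
Things that resemble listed ones, but are neither listed nor needed, are in the scene too. What is shaped like the relief_housing but brown is not meant.

How it is judged:
On the way, in this order (a step that is already met when the one before it is completed fails the run):
1. the tool drawer is pulled out to its stop (within 8 mm) (value of joint cab_drawer0 above 0.1176 m), for 0.2 s.
2. all hand tools are in the drawer, all castings are in the tray, and the tray is fully home in the washer (x of spanner in the frame of drawer_in between -0.045 and 0.105 m and y of spanner in the frame of drawer_in between -0.1 and 0.1 m and z of spanner in the frame of drawer_in between -0.006 and 0.04 m and x of ratchet in the frame of drawer_in between -0.045 and 0.105 m and y of ratchet in the frame of drawer_in between -0.1 and 0.1 m and z of ratchet in the frame of drawer_in between -0.006 and 0.04 m and x of gear_body in the frame of tray between -0.105 and 0.105 m and y of gear_body in the frame of tray between -0.075 and 0.075 m and z of gear_body in the frame of tray between -0.004 and 0.042 m and x of end_cover in the frame of tray between -0.105 and 0.105 m and y of end_cover in the frame of tray between -0.075 and 0.075 m and z of end_cover in the frame of tray between -0.004 and 0.042 m and x of valve_body in the frame of tray between -0.105 and 0.105 m and y of valve_body in the frame of tray between -0.075 and 0.075 m and z of valve_body in the frame of tray between -0.004 and 0.042 m and x of relief_housing in the frame of tray between -0.105 and 0.105 m and y of relief_housing in the frame of tray between -0.075 and 0.075 m and z of relief_housing in the frame of tray between -0.004 and 0.042 m and x of tray in the frame of washer_home between -0.006 and 0.006 m and y of tray in the frame of washer_home between -0.008 and 0.008 m and height (world z) of tray below 0.006 m and angle between the x axis of tray and the x axis of washer_home, either way round below 0.05 rad and x of tray_grip in the frame of washer_home below 0 m), for 0.2 s.
3. the start plunger is pressed down to its stop (within 2.5 mm) (value of joint start_plunger above 0.0155 m), for 0.1 s.
At the end, for the whole second after the job is handed in: The tray is fully home in the washer, straight (within 6 mm along, 8 mm across, 0.05 rad), with every casting resting on its floor inside the rim; every hand tool lies in the tool drawer, which is shut (within 8 mm); the plunger is up again, and all is at rest (all of step 2 and linear speed of each of tray, gear_body, end_cover, valve_body, relief_housing, spanner, ratchet below 0.02 m/s and value of joint cab_drawer0 below 0.008 m and value of joint start_plunger below 0.003 m); the robot touches nothing.
It fails at once if another thing on the bench was moved more than 30 mm (distance of any of socket_cup, level from where it was at the start of the episode above 0.03 m).
Of gear_body, end_cover, valve_body, relief_housing only 2 to 3 are there at a start; the rules pass over those that are not, and their reading is None.
Of spanner, ratchet only 1 to 2 are there at a start; the rules pass over those that are not, and their reading is None.
At some moment in a run one of gear_body, end_cover, valve_body, relief_housing may be knocked a few centimetres aside while the robot is not near it.
It also fails if it takes over 208 s, if anything falls off the work surface, if the arm or the gripper's body presses on something with over 40 N, if the wrist force passes 120 N, or if a joint passes its speed limit or range.

ROBOT

A 6-joint arm with a two-finger parallel gripper is mounted at the origin on the work surface. World frame = base frame: x ahead of the robot, y to its left, z up, the work surface at z = 0. Lengths are in m, angles in rad, forces in N, time in s.
With the tool pointing down it reaches from about 0.275 to 0.825 m from the base axis. Payload 4.9 kg.
Tool frame: the origin (TCP) lies midway between the tips of the shut fingers; the grasp point (between the pads) lies 19 mm behind it (bot.grip_depth is the distance from the TCP to the grasp point, in m); z points along the fingers, y is the line along which they close (so a half turn about z gives the same grasp; the last joint's range is limited). The gripper opens to 85 mm and grips with 20 to 120 N. Pads are 22 mm wide; open, the fingers measure 114 mm over their backs; the gripper's body (76 mm by 85 mm) begins 54 mm behind the grasp point. The pads swing forward as they close: fully open they stand 13 mm farther back than shut.
Start: joints at [-1.332, 0.326, -0.193, 1.052, 0, 1.437], TCP at [0.2, -0.512, 0.196] pointing down, gripper open.
Joint ranges: [-2.65, 2.65], [-0.97, 1.79], [-1.3, 1.35], [-1.93, 2.1], [-1.47, 1.37], [-3.14, 3.14]. Speed limits (rad/s): [2.57, 2.57, 3.14, 3.14, 3.14, 3.14].

INTERFACE

Orientations are given as a unit quaternion [w, x, y, z].
In Python, from cell import bot gives the robot as it stands. Calls block until the motion is done:
- bot.move_pose(position, orientation): joint-space move of the TCP to a pose.
- bot.move_linear(position, speed=0.15, rotation=None, until_force=None): straight line of the TCP; rotation=None keeps the orientation; speed is the mean speed in m/s. With until_force (N) it stops when the force on the tool has changed by that much, and returns True; else False.
- bot.goto_joints(angles): joint-space move.
- bot.set_gripper(opening, grasp_force=None): opening from 0.0 (shut) to 1.0 (fully open); grasp_force is the grip in N (None keeps the last); returns when the fingers have stopped.
- bot.wait(seconds).
- bot.solve_ik(position, orientation): joint angles nearest the present ones, or None.
- bot.camera(name): name is "scene" or "side" or "wrist"; returns the picture (384x512x3 uint8, red, green, blue); there is no depth.
- bot.calibration(name): a dict with "mtx" (3x3 intrinsics, pixels), "extrinsics" (4x4, takes a point from world to camera coordinates); the wrist camera has in their place "hand_eye" (4x4, takes a point from camera to tool coordinates, whose origin is the TCP and whose axes are the flange's). Camera axes: x right, y down, z forward; pixel columns grow to the right and rows downward; lengths in m; the calibration is good to about 2 mm. A picture is of the moment at which its call begins: read the wrist's pose just before it. calibration takes no time and is no camera call.
A pose or a line that the arm cannot do raises bot.PlanningError and nothing moves.
- bot.close_job(): hands the job in; it is judged then, once.
Trained networks look in the newest picture that a camera, given by its name, has taken for a name from the list of things; names that differ only in an ending like _2 or _b are one class to them, and where a whole thing is asked for, a point or a joint stands for the part that bears it (a point fixed in the world has none). Each returns a list of dicts, best first, with "confidence" (0 to 1); they miss things now and then, are a little off and sometimes report something else, mostly with a low value. They report only what shows in the picture. A call takes as long as a camera call. They do not tell look-alikes from the thing itself.
- bot.search_frame(camera, thing): "bbox" ([left, top, width, height] in pixels, round what is visible of it).
Readings, each from a call of its own:
- bot.read_clock(): time.
- bot.read_joint_positions(): joint angles.
- bot.read_joint_vel(): joint speeds.
- bot.read_joint_efforts(): joint torques, N m.
- bot.read_position(): TCP position.
- bot.read_tool_rot(): TCP orientation.
- bot.read_ft_force(): force on the tool from outside, world axes, zero at the start.
- bot.read_moment(): the same for the moment, N m.
- bot.read_gripper_width(): opening from 0.0 (shut) to 1.0 (fully open).
- bot.read_finger_force(): force on a finger pad.
Only numpy, scipy, OpenCV 4.12 (cv2) and the standard library are available. Lean on these libraries where they do the work, as an engineer would, in place of code of your own. Each camera call takes 0.05 s, during which the arm holds its last target. There are 200 camera calls.

## Working session

There is one attempt and no reset: what is moved stays moved. The work goes in short steps, each a Python script; the robot and the scene stay as the last script left them, time stands still between calls to the robot, and variables do not carry over. Pictures are saved under pics/ and viewed, at most 14 in all, crops included, and the job is handed in when it is done.

```bash
ls; mkdir -p pics
python3 - <<'E'
from cell import bot
import cv2,numpy as np
for c in ("scene","side"):
    im=bot.camera(c); cv2.imwrite(f"pics/{c}0.png",cv2.resize(im[:,:,::-1],(800,600),interpolation=cv2.INTER_CUBIC))
    k=bot.calibration(c); print(c,np.round(k["mtx"],1).tolist(),np.round(k["extrinsics"],3).tolist())
    for t in "tray tray_grip washer plunger_top cab_drawer0_handle spanner ratchet gear_body end_cover valve_body relief_housing socket_cup level".split():
        print(t,[(np.round(d["bbox"]).astype(int).tolist(),round(d["confidence"],2)) for d in bot.search_frame(c,t)][:4])
print(bot.read_tool_rot(),bot.calibration("wrist"),bot.read_clock())
E
```

```text
pics
scene [[476.1, 0.0, 259.8], [0.0, 476.1, 192.1], [0.0, 0.0, 1.0]] [[-0.339, 0.94, 0.02, 0.127], [0.576, 0.225, -0.786, -0.217], [-0.744, -0.255, -0.618, 2.075], [0.0, 0.0, 0.0, 1.0]]
tray [([223, 187, 90, 43], 0.7)]
tray_grip [([218, 229, 28, 24], 0.61), ([226, 188, 83, 40], 0.59), ([237, 198, 46, 13], 0.33)]
washer []
plunger_top [([162, 150, 10, 12], 0.48)]
cab_drawer0_handle [([340, 229, 34, 10], 0.54), ([238, 199, 42, 14], 0.33)]
spanner [([237, 194, 43, 14], 0.59)]
ratchet [([235, 209, 40, 12], 0.82)]
gear_body []
end_cover [([217, 231, 22, 22], 0.7), ([341, 225, 34, 14], 0.47)]
valve_body []
relief_housing [([300, 180, 19, 22], 0.67), ([279, 242, 14, 19], 0.55)]
socket_cup [([247, 227, 17, 28], 0.73)]
level [([141, 232, 147, 54], 0.97)]
side [[354.7, 0.0, 251.0], [0.0, 354.7, 193.2], [0.0, 0.0, 1.0]] [[-0.681, -0.732, -0.019, 0.419], [-0.486, 0.47, -0.737, 0.367], [0.548, -0.492, -0.676, 0.764], [0.0, 0.0, 0.0, 1.0]]
tray [([228, 206, 88, 80], 0.61)]
tray_grip [([228, 206, 90, 82], 0.86)]
washer [([292, 114, 111, 116], 0.58)]
plunger_top [([325, 125, 11, 15], 0.5)]
cab_dra
[... 268 characters left out ...]
, 26], 0.89)]
socket_cup [([208, 204, 18, 22], 0.85)]
level [([157, 148, 122, 81], 0.67), ([260, 233, 44, 34], 0.45)]
[5.14168748e-06 9.82676554e-01 1.85328871e-01 4.16884402e-07] {'mtx': array([[314.97013957,   0.        , 255.46652851],
       [  0.        , 314.97013957, 193.6405298 ],
       [  0.        ,   0.        ,   1.        ]]), 'hand_eye': array([[-9.14925230e-04, -9.57203641e-01, -2.89413809e-01,
         7.34367290e-02],
       [ 9.99999581e-01, -8.86148125e-04, -2.30468046e-04,
         4.81063506e-04],
       [-3.58586511e-05, -2.89413898e-01,  9.57204050e-01,
        -1.77865543e-01],
       [ 0.00000000e+00,  0.00000000e+00,  0.00000000e+00,
         1.00000000e+00]])} 1.4
```

View pics/scene0.png

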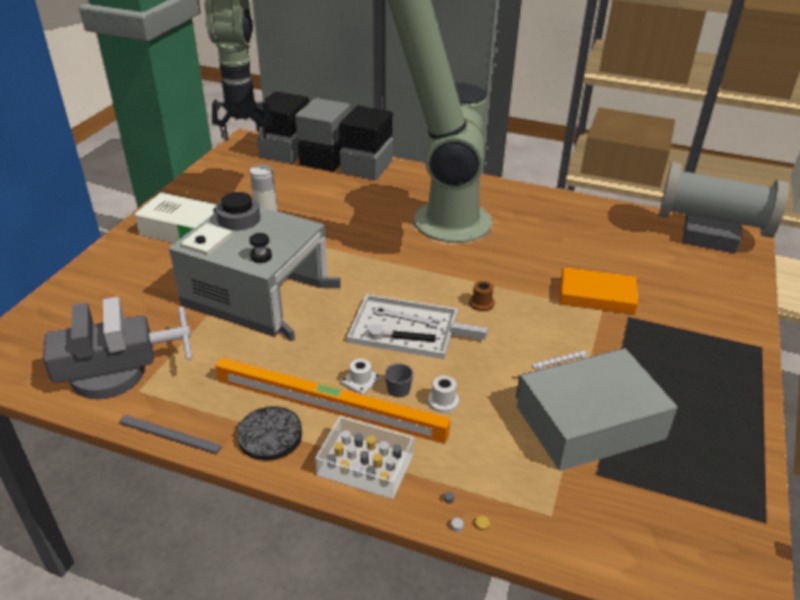

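View pics/side0.png

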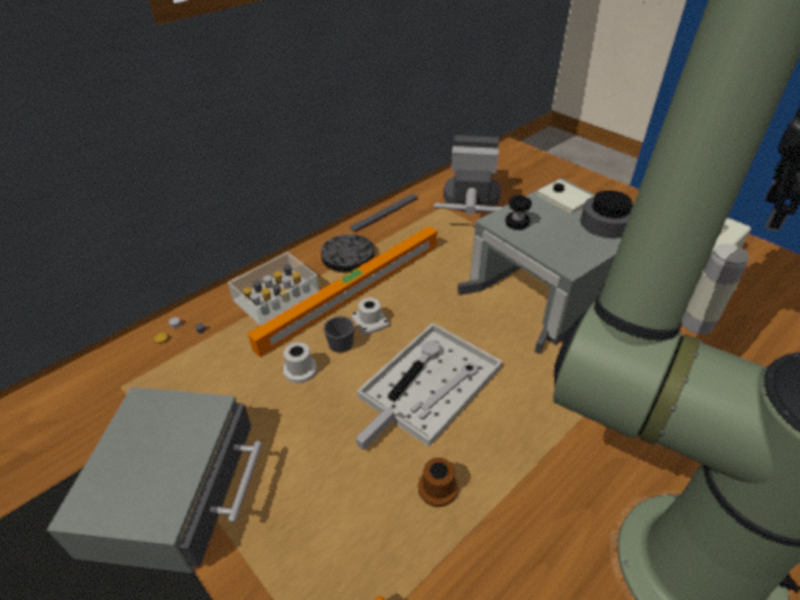

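Both views show two tools in the tray (spanner, ratchet). There are two castings: the end cover at side 800-scale px (370,312) and the relief housing at (298,360), with the cup between them at (340,333). The brown decoy is at (438,480), the cabinet is lower left and the washer upper right. Next I compute rough positions.

```bash
cat > h.py <<'E'
from cell import bot
import cv2,numpy as np
from scipy.spatial.transform import Rotation as R
def cam(c):
    """K, T(world->cam)"""
    k=bot.calibration(c)
    if c!="wrist": return k["mtx"],k["extrinsics"]
    q=bot.read_tool_rot(); T=np.eye(4); T[:3,:3]=R.from_quat(np.r_[q[1:],q[0]]).as_matrix(); T[:3,3]=bot.read_position()
    return k["mtx"],np.linalg.inv(T@k["hand_eye"])
def ray(kt,px,z):
    K,T=kt; C=np.linalg.inv(T); d=C[:3,:3]@np.linalg.inv(K)@np.r_[px,1.]; o=C[:3,3]
    return (o+d*(z-o[2])/d[2])
def proj(kt,p):
    K,T=kt; q=K@(T[:3,:3]@np.asarray(p,float)+T[:3,3]); return q[:2]/q[2]
def down(yaw):
    """tool pointing down; tool y (closing line) along world angle yaw+90, tool x along yaw"""
    M=np.array([[np.cos(yaw),np.sin(yaw),0],[np.sin(yaw),-np.cos(yaw),0],[0,0,-1]])
    q=R.from_matrix(M).as_quat(); return np.r_[q[3],q[:3]]
E
python3 - <<'E'
from h import *
s=1/1.5625
S=cam("side");C=cam("scene")
for n,p,z in [("washer TL",(478,230),.165),("washer TR",(563,283),.165),("plunger",(519,203),.219),("cab",(237,402),.09),("cab",(180,560),.09),("cab",(120,392),.09),("cab",(65,540),.09),("bar",(258,447),.052),("bar",(235,518),.052),("tray",(433,326),.02),("tray",(501,364),.02),("tray",(430,441),.02),("tray",(360,392),.02),("tgrip",(362,438),.038),("endc",(370,303),.048),("rel",(297,351),.054),("cup",(340,325),.05),("brown",(438,466),.054),("span",(418,408),.01),("span",(472,368),.01),("rat",(395,393),.016),("rat",(432,349),.02)]: print("side",n,np.round(ray(S,np.array(p)*s,z),3))
for n,p,z in [("washer",(283,262),.165),("washer",(326,234),.165),("plunger",(260,241),.219),("cab",(518,400),.09),("cab",(562,462),.09),("cab",(674,408),.09),("cab",(630,352),.09),("tray",(368,297),.02),("tray",(459,309),.02),("tray",(350,325),.02),("tray",(445,353),.02),("endc",(361,366),.048),("rel",(445,384),.054),("cup",(399,372),.05)]: print("scene",n,np.round(ray(C,np.array(p)*s,z),3))
for y,x,h in [(-.02,.45,.42),(0,.45,.35),(.05,.5,.3)]:
  for a in (-3.14,-2.7,-2.2,-1.57,-.8,0,.8,1.57,2.2): print(x,y,h,a,bot.solve_ik([x,y,h],down(a)) is not None)
E
```

```text
side washer TL [ 0.591 -0.209  0.165]
side washer TR [ 0.385 -0.194  0.165]
side plunger [ 0.548 -0.27   0.219]
side cab [0.616 0.333 0.09 ]
side cab [0.451 0.516 0.09 ]
side cab [0.765 0.46  0.09 ]
side cab [0.577 0.613 0.09 ]
side bar [0.548 0.346 0.052]
side bar [0.473 0.432 0.052]
side tray [ 0.566 -0.064  0.02 ]
side tray [ 0.411 -0.082  0.02 ]
side tray [0.386 0.129 0.02 ]
side tray [0.541 0.147 0.02 ]
side tgrip [0.457 0.213 0.038]
side endc [0.679 0.001 0.048]
side rel [0.669 0.185 0.054]
side cup [0.67  0.084 0.05 ]
side brown [0.333 0.169 0.054]
side span [0.451 0.092 0.01 ]
side span [ 0.446 -0.044  0.01 ]
side rat [0.499 0.102 0.016]
side rat [ 0.525 -0.018  0.02 ]
scene washer [ 0.547 -0.227  0.165]
scene washer [ 0.411 -0.187  0.165]
scene plunger [ 0.562 -0.269  0.219]
scene cab [0.697 0.341 0.09 ]
scene cab [0.817 0.447 0.09 ]
scene cab [0.612 0.622 0.09 ]
scene cab [0.48  0.525 0.09 ]
scene tray [ 0.423 -0.079  0.02 ]
scene tray [0.388 0.136 0.02 ]
scene tray [ 0.533 -0.078  0.02 ]
scene tray [0.546 0.151 0.02 ]
scene endc [0.677 0.009 0.048]
scene rel [0.67  0.189 0.054]
scene cup [0.667 0.089 0.05 ]
0.45 -0.02 0.42 -3.14 True
0.45 -0.02 0.42 -2.7 True
0.45 -0.02 0.42 -2.2 True
0.45 -0.02 0.42 -1.57 True
0.45 -0.02 0.42 -0.8 True
0.45 -0.02 0.42 0 True
0.45 -0.02 0.42 0.8 True
0.45 -0.02 0.42 1.57 True
0.45 -0.02 0.42 2.2 True
0.45 0 0.35 -3.14 True
0.45 0 0.35 -2.7 True
0.45 0 0.35 -2.2 True
0.45 0 0.35 -1.57 True
0.45 0 0.35 -0.8 True
0.45 0 0.35 0 True
0.45 0 0.35 0.8 True
0.45 0 0.35 1.57 True
0.45 0 0.35 2.2 True
0.5 0.05 0.3 -3.14 True
0.5 0.05 0.3 -2.7 True
0.5 0.05 0.3 -2.2 True
0.5 0.05 0.3 -1.57 True
0.5 0.05 0.3 -0.8 True
0.5 0.05 0.3 0 True
0.5 0.05 0.3 0.8 True
0.5 0.05 0.3 1.57 True
0.5 0.05 0.3 2.2 True
```

Run:
```python
from h import *
bot.move_linear([0.2,-0.512,0.42])
bot.move_pose([0.58,0.1,0.42],down(0))
K,T=cam("wrist"); im=bot.camera("wrist"); np.savez("w1",K=K,T=T)
cv2.imwrite("pics/w1.png",cv2.resize(im[:,:,::-1],(800,600),interpolation=cv2.INTER_CUBIC))
for t in "tray tray_grip washer plunger_top cab_drawer0_handle spanner ratchet gear_body end_cover valve_body relief_housing socket_cup level".split():
    print(t,[(np.round(d["bbox"]).astype(int).tolist(),round(d["confidence"],2)) for d in bot.search_frame("wrist",t)][:3])
print(bot.read_clock(),bot.read_joint_positions())
```

```text
tray [([192, 142, 159, 96], 0.96)]
tray_grip [([191, 140, 157, 94], 0.67), ([189, 67, 38, 40], 0.26)]
washer [([384, 122, 128, 163], 0.8)]
plunger_top []
cab_drawer0_handle [([20, 111, 108, 98], 0.79)]
spanner [([255, 200, 78, 15], 0.59)]
ratchet []
gear_body []
end_cover [([286, 61, 42, 43], 0.76)]
valve_body []
relief_housing [([188, 67, 36, 40], 0.7), ([207, 246, 29, 36], 0.69), ([285, 63, 44, 42], 0.5)]
socket_cup [([242, 68, 37, 40], 0.62)]
level [([243, 68, 38, 37], 0.73), ([177, 8, 320, 29], 0.68)]
7.5 [ 4.53911458e-02  3.81616273e-01  4.49775682e-01  1.63896279e+00
 -4.29678242e-05 -3.09626561e+00]
```

View pics/w1.png

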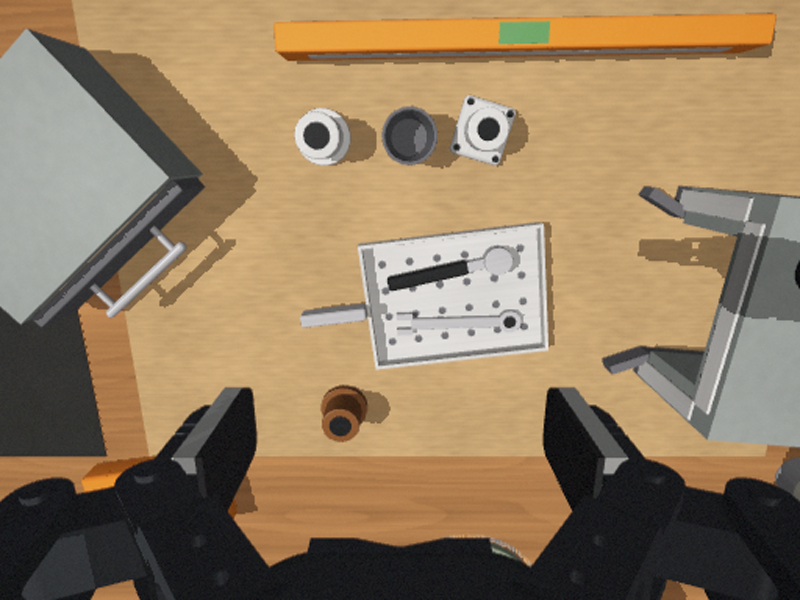

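The view shows the tray at (360-549, 223-367) holding the ratchet above the spanner. Castings are the relief housing at (318,136) and the end cover at (488,129), with the cup at (410,135). The drawer bar runs (182,246)-(113,312) and the washer is at the right. Next I compute these and take a washer close-up.

Run:
```python
from h import *
d=np.load("w1.npz");W=(d["K"],d["T"]);s=1/1.5625
P=lambda p,z:np.round(ray(W,np.array(p)*s,z)[:2],4)
for n,z,ps in [("tray",.02,[(360,246),(544,223),(549,347),(379,367)]),("handle",.038,[(302,308),(303,327),(365,303),(367,321)]),("rat",.016,[(389,284),(467,267)]),("rathead",.02,[(499,261)]),("span",.012,[(398,323),(510,322),(450,322)]),("endc flange",.014,[(467,96),(516,112),(500,163),(455,149)]),("endc",.048,[(488,129)]),("rel",.054,[(317,135)]),("cup",.05,[(410,132)]),("bar",.057,[(182,246),(113,312)]),("guides",.028,[(641,189),(605,362)])]:
    print(n,[P(p,z).tolist() for p in ps])
bot.move_pose([0.6,-0.2,0.45],down(0))
K,T=cam("wrist"); im=bot.camera("wrist"); np.savez("w2",K=K,T=T)
cv2.imwrite("pics/w2.png",cv2.resize(im[:,:,::-1],(800,600),interpolation=cv2.INTER_CUBIC))
```

```text
tray [[0.5492, 0.1455], [0.576, -0.0704], [0.4202, -0.0897], [0.3931, 0.1251]]
handle [[0.4779, 0.215], [0.4539, 0.2153], [0.484, 0.1398], [0.4614, 0.1379]]
rat [[0.5015, 0.1116], [0.5226, 0.0171]]
rathead [[0.5308, -0.0203]]
span [[0.4497, 0.1007], [0.4508, -0.0403], [0.451, 0.0352]]
endc flange [[0.7145, 0.0242], [0.6979, -0.0308], [0.6435, -0.0162], [0.6588, 0.0357]]
endc [[0.6786, 0.0052]]
rel [[0.6727, 0.1849]]
cup [[0.6757, 0.0875]]
bar [[0.5562, 0.34], [0.4794, 0.4296]]
guides [[0.6152, -0.1745], [0.4031, -0.1592]]
```

View pics/w2.png

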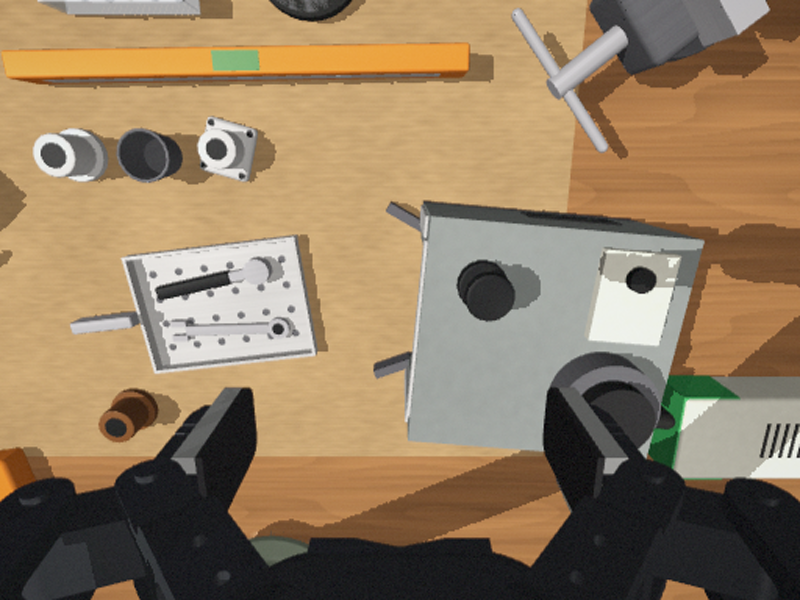

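The washer top has its front-far corner at (427,214), back-far at (703,241) and front-near at (409,439). The plunger head is at (491,291), and the guide tips at (389,205) and (375,368).

Run:
```python
from h import *
d=np.load("w2.npz");W=(d["K"],d["T"]);s=1/1.5625
P=lambda p,z:ray(W,np.array(p)*s,z)[:2]
a,b,c=P((427,214),.165),P((703,241),.165),P((409,439),.165)
print(a,b,c,np.linalg.norm(a-b),np.linalg.norm(a-c))
print("dir depth",np.degrees(np.arctan2(*(b-a)[::-1])),"dir width",np.degrees(np.arctan2(*(a-c)[::-1])),"face mid",(a+c)/2)
print("plunger",P((491,291),.219),"guides",P((389,205),.028),P((375,368),.028))
for n,z,p in [("tray",.02,[(124,258),(298,236),(316,355),(156,372)]),("endc",.048,[(216,149)]),("rel",.054,[(53,155)]),("cup",.05,[(137,150)])]: print(n,[np.round(P(q,z),4).tolist() for q in p])
```

```text
[ 0.61990335 -0.2264194 ] [ 0.59436744 -0.4881776 ] [ 0.38082679 -0.21084772] 0.26300083575877087 0.23958313598599473
dir depth -95.57187920596648 dir width -3.7265600153651013 face mid [ 0.50036507 -0.21863356]
plunger [ 0.5603713  -0.27957416] guides [ 0.61475259 -0.188296  ] [ 0.4016193  -0.16828807]
tray [[0.5486, 0.1451], [0.5762, -0.0751], [0.4169, -0.0895], [0.3924, 0.1274]]
endc [[0.6789, 0.0055]]
rel [[0.6726, 0.1861]]
cup [[0.6779, 0.0935]]
```

Run:
```python
from h import *
bot.move_pose([0.518,0.385,0.22],down(np.radians(130.6)))
K,T=cam("wrist"); im=bot.camera("wrist"); np.savez("w3",K=K,T=T)
cv2.imwrite("pics/w3.png",cv2.resize(im[:,:,::-1],(800,600),interpolation=cv2.INTER_CUBIC))
print(bot.read_joint_positions(),bot.read_clock())
```

```text
[ 5.23386092e-01  4.95783305e-01  1.28294359e-01  1.20255104e+00
 -1.99557217e-04  1.38720366e+00] 14.6333
```

View pics/w3.png

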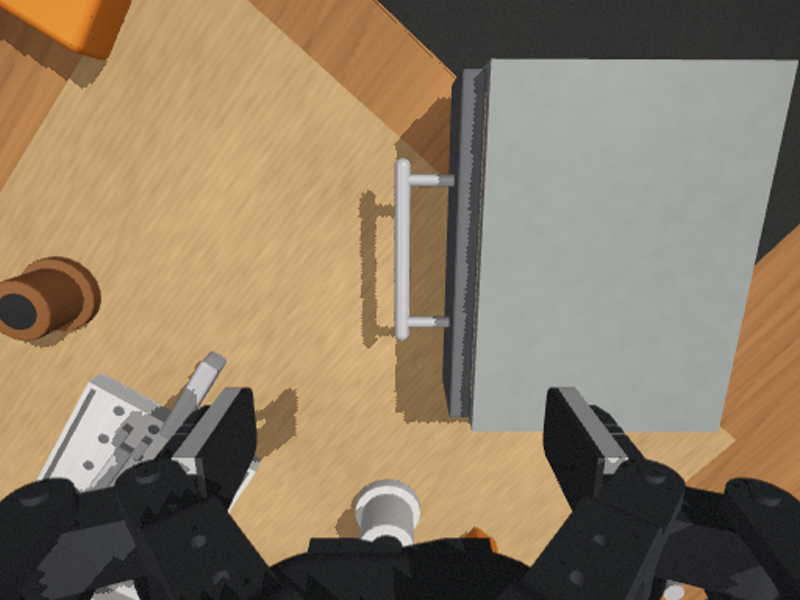

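The bar runs vertically from (403,159) to (402,339), so the yaw is right. Next: grip it and pull.

Run:
```python
from h import *
d=np.load("w3.npz");W=(d["K"],d["T"]);s=1/1.5625
a,b=[ray(W,np.array(p)*s,.054)[:2] for p in [(403,159),(402.5,339)]]
print(a,b,np.linalg.norm(a-b)); v=(a-b)/np.linalg.norm(a-b); yaw=np.arctan2(v[1],v[0]); m=(a+b)/2
print(np.degrees(yaw),m)
pull=np.array([-v[1],v[0]]); print("pull",pull)
q=down(yaw)
bot.set_gripper(30/85,40)
bot.move_pose([*m,.13],q)
print(bot.move_linear([*m,.036],speed=.08,until_force=6))
bot.set_gripper(0,40); print("w",bot.read_gripper_width()*85,bot.read_position())
p0=bot.read_position()
hit=bot.move_linear([*(m+pull*.131),.036],speed=.06,until_force=15)
print("pull hit",hit,np.dot(bot.read_position()[:2]-m,pull),bot.read_ft_force())
bot.wait(.4)
np.savez("dr",m=m,yaw=yaw,pull=pull,open=bot.read_position())
print(bot.read_clock())
```

```text
[0.47507953 0.43904791] [0.5588334  0.34073076] 0.12915482958747357
130.42682913614837 [0.51695647 0.38988934]
pull [-0.76123474 -0.64847643]
False
w -0.20885522616296565 [0.51703422 0.38993124 0.03615428]
pull hit False 0.13074617666680646 [ 0.72117863 -0.36008379  0.14182007]
20.1167
```

Run:
```python
from h import *
print(bot.read_gripper_width(),bot.read_finger_force())
im=bot.camera("side"); cv2.imwrite("pics/s1.png",cv2.resize(im[180:384,60:330][:,:,::-1],(794,600),interpolation=cv2.INTER_CUBIC))
```

```text
0.0017166495393057593 0.0
```

View pics/s1.png

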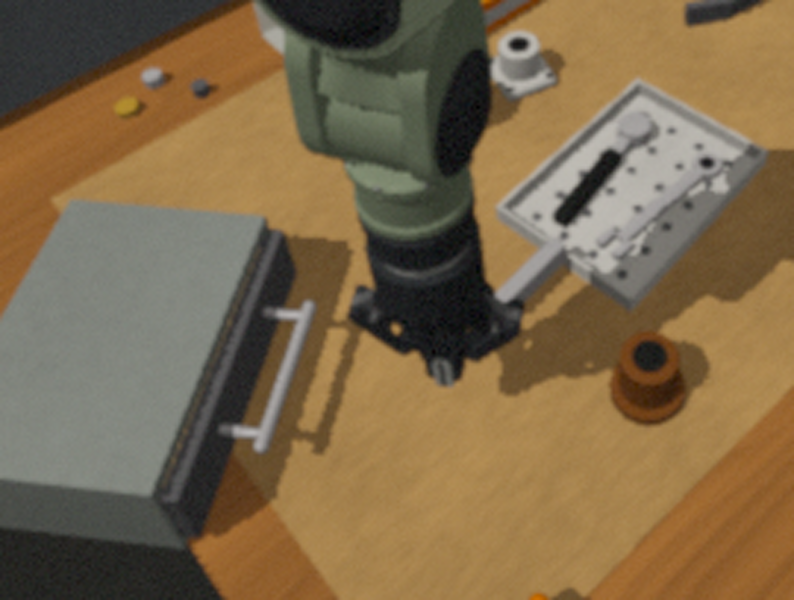

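Run:
```python
from h import *
d=np.load("w3.npz");W=(d["K"],d["T"]);s=1/1.5625
d=np.load("w1.npz");W1=(d["K"],d["T"])
P=lambda p,z:ray(W,np.array(p)*s,z)[:2]
print("cab",P((490,58),.09),P((472,431),.09),P((720,431),.09),np.linalg.norm(P((490,58),.09)-P((472,431),.09)),np.linalg.norm(P((720,431),.09)-P((472,431),.09)))
for p in [(.5562,.340,.057),(.4794,.4296,.057)]: print(proj(W,p)/s)
print("relief",P((387,510),.054),"brown",P((18,310),.054), "w1 brown",ray(W1,np.array((340,426))*s,.054))
print(np.linalg.inv(W[1])[:3,3],np.linalg.inv(W1[1])[:3,3])
# triangulate bar mid from w1 and w3
for a,b in [((182,246),(402.5,339)),((113,312),(403,159))]:
    A=[]
    for (K,T),p in [(W1,a),(W,b)]:
        M=K@T[:3]; u,v=np.array(p)*s; A+=[u*M[2]-M[0],v*M[2]-M[1]]
    x=np.linalg.svd(np.array(A))[2][-1]; print("tri",x[:3]/x[3])
```

```text
cab [0.47641155 0.51313737] [0.63261893 0.33009207] [0.76667027 0.44440691] 0.24063733969593437 0.17617503850221697
[399.18577797 339.00142295]
[398.76539771 174.54223411]
relief [0.64846519 0.21611449] brown [0.32933058 0.17488862] w1 brown [0.32836489 0.17333105 0.054     ]
[0.47095423 0.4398105  0.39824415] [0.65369597 0.09912125 0.59786928]
tri [0.55709885 0.34079435 0.05640215]
tri [0.47489735 0.43883839 0.04207437]
```

Run:
```python
from h import *
d=np.load("dr.npz");m,yaw,pull=d["m"],d["yaw"],d["pull"];q=down(yaw)
bot.move_linear([*bot.read_position()[:2],.13])
bot.set_gripper(34/85,40); print("open",bot.read_gripper_width()*85)
m=np.array([.516,.3895])
bot.move_pose([*m,.13],q)
print(bot.move_linear([*m,.033],speed=.08,until_force=6),bot.read_position(),bot.read_gripper_width()*85)
im=bot.camera("wrist")[:,:,::-1]; im2=bot.camera("side")[:,:,::-1][190:370,80:260]
cv2.imwrite("pics/c1.png",np.hstack([cv2.resize(im,(400,300)),cv2.resize(im2,(300,300))]))
bot.set_gripper(0,40)
for _ in range(3): print("w",bot.read_gripper_width()*85,bot.read_finger_force(),bot.read_ft_force()); bot.wait(.2)
```

```text
open 34.11132239720797
False [0.51651677 0.3898256  0.03368325] 33.483040083252774
w -0.01942720502201288 0.0 [-0.10897694  0.17739766  0.68566266]
w 0.013151129294762021 0.0 [0.06968274 0.31186262 0.38259653]
w 0.20444746929400687 0.0 [-0.14728234 -0.3423656  -0.21132107]
```

View pics/c1.png

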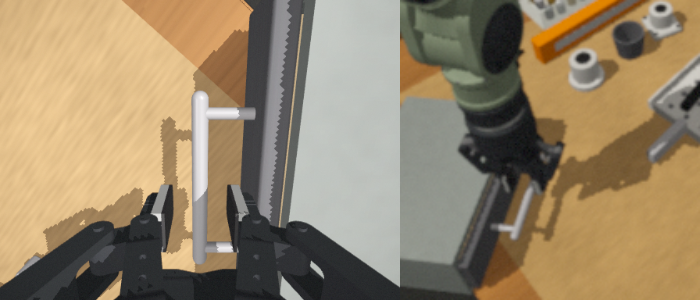

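Run:
```python
from h import *
im=bot.camera("wrist")[:,:,::-1]; im2=bot.camera("side")[:,:,::-1][190:370,80:260]
cv2.imwrite("pics/c2.png",np.hstack([cv2.resize(im,(440,330)),cv2.resize(im2,(330,330),interpolation=cv2.INTER_CUBIC)]))
print(bot.read_position(),bot.read_tool_rot())
```

```text
[0.51598202 0.38950255 0.03300114] [-4.77047030e-06  4.19244406e-01  9.07873410e-01 -7.08122436e-07]
```

View pics/c2.png

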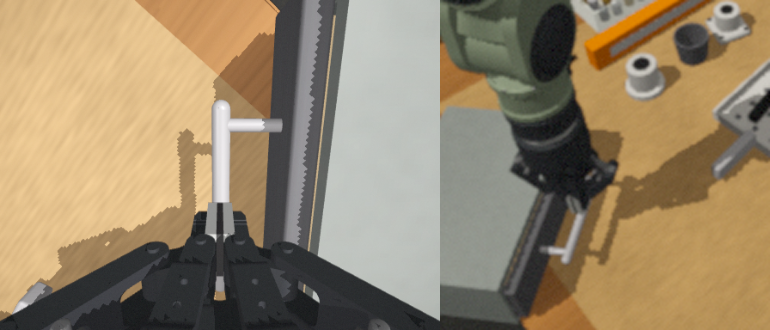

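Run:
```python
from h import *
d=np.load("dr.npz");yaw,pull=d["yaw"],d["pull"]
m=np.array([.516,.3895])
bot.set_gripper(0,80); print(bot.read_gripper_width(),bot.read_finger_force())
for k in (.003,.008,.015,.03):
    bot.move_linear([*(m+pull*k),.033],speed=.03); print(k,bot.read_ft_force(),bot.read_finger_force(),bot.read_gripper_width())
im=bot.camera("wrist")[:,:,::-1]; im2=bot.camera("side")[:,:,::-1][190:370,80:260]
cv2.imwrite("pics/c3.png",np.hstack([cv2.resize(im,(440,330)),cv2.resize(im2,(330,330),interpolation=cv2.INTER_CUBIC)]))
```

```text
0.00020928651236605447 0.0
0.003 [ 1.17012098 -0.45202638 -0.86326183] 0.0 -0.0011969960315060854
0.008 [0.23400729 0.09301851 0.43250406] 0.0 -0.0007190339071875563
0.015 [-0.7004302  -0.25644764  0.17147215] 0.0 0.002183360397123218
0.03 [-0.07781284  1.10601018  0.47839098] 0.0 -0.0018589468798601775
```

View pics/c3.png

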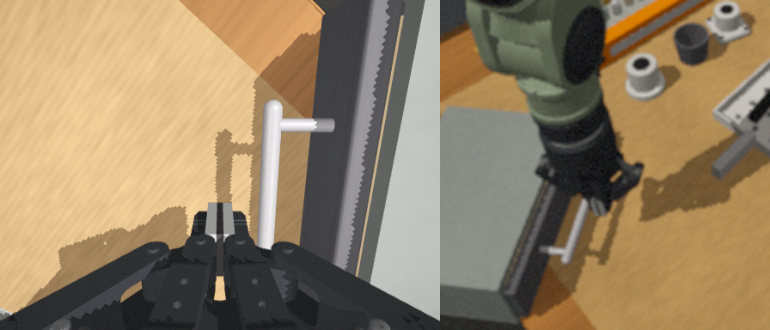

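Run:
```python
from h import *
d=np.load("dr.npz");yaw,pull=d["yaw"],d["pull"]
m=np.array([.516,.3895])
bot.move_linear([*(m+pull*.06),.033],speed=.1)
print(bot.move_linear([*(m+pull*.06),-.004],speed=.03,until_force=5),bot.read_position())
bot.move_linear([*(m+pull*.06),.08],speed=.1)
# touch top of bar, closed
bot.move_linear([*m,.08],speed=.1)
print(bot.move_linear([*m,.03],speed=.03,until_force=5),bot.read_position(),bot.read_ft_force())
bot.move_linear([*m,.12],speed=.1); print(bot.read_clock())
```

```text
False [ 0.4705178   0.35071381 -0.00376253]
False [0.51612514 0.3895698  0.03019882] [-0.82764626 -0.12617519 -0.40089694]
32.9
```

The fingers reached z=-0.004 without touching the bench, so there is a height offset. I'll measure it.

Run:
```python
from h import *
d=np.load("dr.npz");yaw,pull=d["yaw"],d["pull"]
m=np.array([.516,.3895]); c=m+pull*.07
bot.move_linear([*c,.02],speed=.15)
try: print(bot.move_linear([*c,-.04],speed=.03,until_force=4))
except Exception as e: print(repr(e))
print(bot.read_position(),bot.read_ft_force(),bot.read_joint_positions())
bot.move_linear([*c,.1],speed=.15)
print(bot.read_position())
```

```text
True
[ 0.46267276  0.34408404 -0.03490216] [-1.72749147 -2.08124575  4.99502909] [ 5.11480176e-01  6.22464561e-01 -3.82603151e-01  5.65929318e-01
 -4.50805374e-05  1.37664984e+00]
[0.46202217 0.34370513 0.09905303]
```

Run:
```python
from h import *
d=np.load("w3.npz");W3=(d["K"],d["T"])
bot.set_gripper(1.0)
bot.move_pose([0.518,0.385,0.22],down(np.radians(130.6)))
kt=cam("wrist"); print(bot.read_joint_positions(), np.abs(kt[1]-W3[1]).max())
im=cv2.cvtColor(bot.camera("wrist"),cv2.COLOR_RGB2GRAY); a=cv2.cvtColor(cv2.resize(cv2.imread("pics/w3.png"),(512,384),interpolation=cv2.INTER_AREA),cv2.COLOR_BGR2GRAY)
o=cv2.ORB_create(800); m=np.zeros_like(a); m[:235]=255
k1,d1=o.detectAndCompute(a,m);k2,d2=o.detectAndCompute(im,m)
mt=cv2.BFMatcher(cv2.NORM_HAMMING,True).match(d1,d2)
A=np.float32([k1[x.queryIdx].pt for x in mt]);B=np.float32([k2[x.trainIdx].pt for x in mt])
M,inl=cv2.estimateAffinePartial2D(A,B); print(M,inl.sum())
sc=bot.camera("side"); cv2.imwrite("pics/s2full.png",sc[:,:,::-1])
# tip proj in side view
S=cam("side")
for z in (0,.034): print(proj(S,bot.read_position()+[0,0,z]))
c=proj(S,bot.read_position()).astype(int); x0,y0=c[0]-50,c[1]-70
cv2.imwrite("pics/s2.png",cv2.resize(sc[y0:y0+100,x0:x0+100][:,:,::-1],(600,600),interpolation=cv2.INTER_CUBIC)); print(x0,y0)
```

```text
[ 5.24927389e-01  4.95918314e-01  1.27625735e-01  1.20212480e+00
 -2.09663508e-05  1.38706293e+00] 0.0012492361861585755
[[ 0.99951571 -0.00232485  0.65373535]
 [ 0.00232485  0.99951571  0.48650507]] 270
[142.19314696 261.00995248]
[138.22930845 250.36024364]
92 191
```

View pics/s2.png

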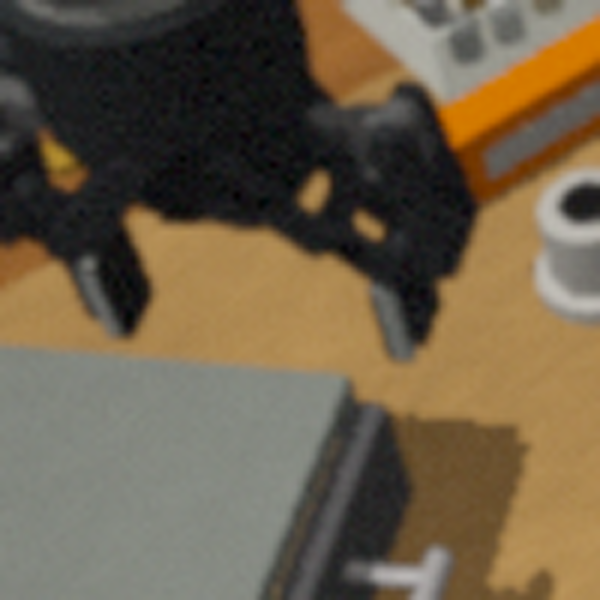

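The fingertips sit about 34 mm above the reported TCP: the bench touch came at z=-0.035, and the side view agrees. The camera geometry itself is consistent, so I'll compensate by subtracting 0.034 from z and redo the drawer.

```bash
cat >> h.py <<'E'
OFF=0.034  # fingertips stand this much above the reported TCP
def Z(p,z): return [p[0],p[1],z-OFF]
def grip(mm,f=None): bot.set_gripper(mm/85,f); return bot.read_gripper_width()*85
E
python3 - <<'E'
from h import *
d=np.load("dr.npz");yaw,pull=d["yaw"],d["pull"]; q=down(yaw)
m=np.array([.516,.3895]); grip(32,40)
bot.move_pose(Z(m,.13),q)
print(bot.move_linear(Z(m,.036),speed=.06,until_force=6),bot.read_position())
print("w",grip(0,60),bot.read_finger_force())
if bot.read_gripper_width()*85>6:
    hit=bot.move_linear(Z(m+pull*.132,.036),speed=.06,until_force=25)
    bot.wait(.4); p=bot.read_position(); print("hit",hit,np.dot(p[:2]-m,pull),bot.read_ft_force(),bot.read_gripper_width()*85)
    np.savez("dr",m=m,yaw=yaw,pull=pull,open=p)
print(bot.read_clock())
E
```

```text
False [0.51630907 0.38967031 0.00243602]
w 8.68262316669165 58.540942668914795
hit True 0.12439126354904724 [-0.7023722  -0.7396707  -0.07976624] 8.778475767443346
43.6917
```

Run:
```python
from h import *
d=np.load("dr.npz");yaw=d["yaw"];p=d["open"]
grip(30); bot.move_linear([*p[:2],.12],speed=.15)
bot.move_pose([.47,.26,.26],down(yaw))
K,T=cam("wrist"); im=bot.camera("wrist"); np.savez("w4",K=K,T=T)
cv2.imwrite("pics/w4.png",cv2.resize(im[:,:,::-1],(800,600),interpolation=cv2.INTER_CUBIC))
print(p,bot.read_clock())
```

```text
[0.42110134 0.30907903 0.0024878 ] 45.6833
```

View pics/w4.png

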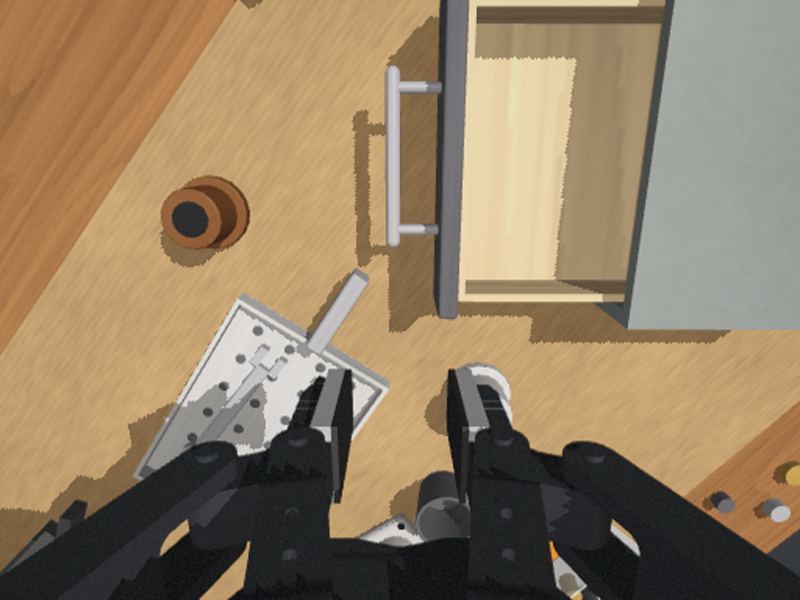

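The drawer is out. Its front top edge shows at x≈442-459 (row 200-280), the interior runs right to the cabinet top edge at (640,200), and the interior side wall is at about row 290.

Run:
```python
from h import *
d=np.load("w4.npz");W=(d["K"],d["T"]);s=1/1.5625
D=np.load("dr.npz");p=D["open"][:2];inn=-D["pull"];w=np.array([inn[1],-inn[0]]) 
def L(px,z):
    r=ray(W,np.array(px)*s,z)[:2]-p; return np.round([r@inn,r@w],4)
for n,px,z in [("barA",(393,70),.055),("barB",(393,244),.055),("front outer",(443,230),.078),("front inner",(463,230),.078),("cab edge",(641,230),.09),("side wall top",(540,300),.068),("floor front",(467,200),.022),("front end",(448,317),.078)]: print(n,L(px,z))
```

```text
barA [-0.0001 -0.0614]
barB [-0.0007  0.063 ]
front outer [0.0361 0.0487]
front inner [0.0507 0.0487]
cab edge [0.1744 0.0471]
side wall top [0.1141 0.1049]
floor front [0.0603 0.0321]
front end [0.0416 0.1155]
```

```bash
cat >> h.py <<'E'
def drawer(x,y=0.):
    D=np.load("dr.npz");inn=-D["pull"];return D["open"][:2]+inn*(.092+x)+np.array([-inn[1],inn[0]])*y
def tool_to_drawer(p,yaw,x,y,opening=40,dep=.034):
    dy=float(np.load("dr.npz")["yaw"]); q=down(yaw)
    bot.move_pose(Z(p,.12),q); grip(opening,50)
    print("down",bot.move_linear(Z(p,.005),speed=.06,until_force=4),bot.read_position()[2]+OFF)
    if bot.read_position()[2]+OFF<.006: pass
    w=grip(0); print("w",w,bot.read_finger_force())
    bot.move_linear(Z(p,.16),speed=.2); w2=bot.read_gripper_width()*85; print("w lifted",w2)
    if w2<5: return False
    t=drawer(x,y); bot.move_pose(Z(t,.16),down(dy))
    print("place hit",bot.move_linear(Z(t,dep),speed=.1,until_force=8),bot.read_position()[2]+OFF)
    grip(w2+14); bot.move_linear(Z(t,.16),speed=.2); return True
E
python3 - <<'E'
from h import *
y=np.radians(-77.5); o=np.array([.5165,.0441])+.008*np.array([np.cos(y),np.sin(y)])
print(tool_to_drawer(o,y+np.pi,.036,0,opening=44)); print(bot.read_clock())
E
```

```text
down False 0.005285724399510118
w 16.53620252323979 49.65255260467529
w lifted 16.662687745251564
place hit False 0.03481521454834399
True
54.2417
```

Run:
```python
from h import *
bot.move_pose([.53,.03,.2],down(np.radians(90.5)))
kt=cam("wrist"); im=bot.camera("wrist"); cv2.imwrite("pics/w5.png",im[:,:,::-1])
for t in ("spanner","ratchet","tray"):
    for d in bot.search_frame("wrist",t)[:2]:
        b=d["bbox"]; print(t,np.round(b),round(d["confidence"],2),ray(kt,[b[0]+b[2]/2,b[1]+b[3]/2],.01)[:2])
for y in (.1007,-.055): print(proj(kt,[.4503,y,.01]))
y=np.radians(-89.5)
print(tool_to_drawer(np.array([.4503,.0235]),y+np.pi,0,0,opening=40,dep=.032)); print(bot.read_clock())
K,T=cam("wrist")
bot.move_pose([.47,.24,.26],down(float(np.load("dr.npz")["yaw"])))
K,T=cam("wrist"); im=bot.camera("wrist"); np.savez("w6",K=K,T=T)
cv2.imwrite("pics/w6.png",cv2.resize(im[:,:,::-1],(800,600),interpolation=cv2.INTER_CUBIC))
for t in ("spanner","ratchet"):
    print(t,[(np.round(d["bbox"]).tolist(),round(d["confidence"],2)) for d in bot.search_frame("wrist",t)[:2]])
```

```text
spanner [171.  99.  34. 129.] 0.62 [0.44919195 0.02950525]
tray [123.   0. 167. 259.] 0.57 [0.47351582 0.06920476]
tray [421.   2.  90. 328.] 0.49 [0.77920447 0.0303165 ]
[185.113442   100.92213915]
[191.93294275 229.50041083]
down False 0.005251240373548745
w 11.739373231699036 49.29327428340912
w lifted 11.96666940588116
place hit False 0.032745574621637845
True
63.875
spanner [([321.0, 16.0, 34.0, 136.0], 0.76)]
ratchet [([347.0, 14.0, 37.0, 137.0], 0.68)]
```

View pics/w6.png

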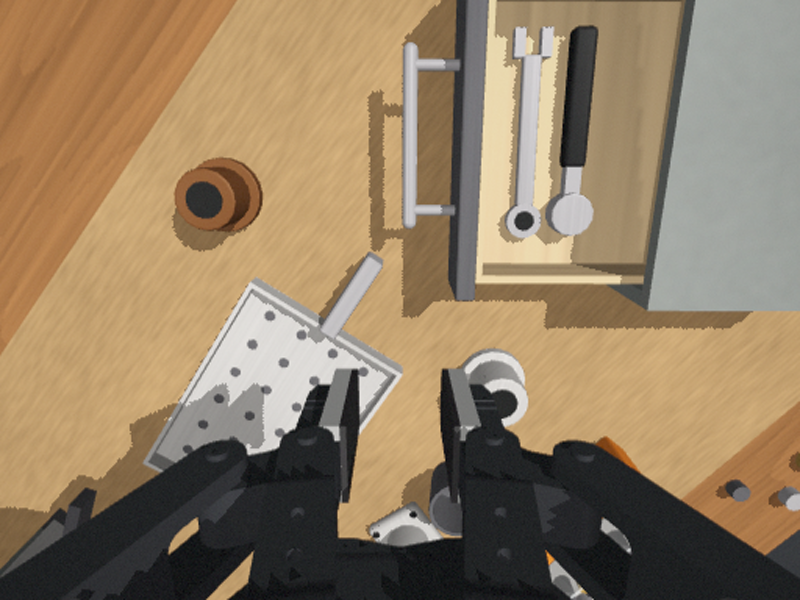

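Both tools lie in the drawer. Next: shut it, then fit the tray corners at (255,281), (402,375), (147,465) and check the casting positions from overhead.

```bash
cat >> h.py <<'E'
def find(thing,guess,h=.25,yaw=np.pi/2,z=.03):
    """camera put straight above the guess; returns detections as (xy, conf, size px)"""
    bot.move_pose([guess[0]-.073*np.cos(yaw),guess[1]-.073*np.sin(yaw),h],down(yaw)); bot.wait(.2)
    kt=cam("wrist"); im=bot.camera("wrist"); cv2.imwrite(f"pics/f_{thing}_{int(bot.read_clock())}.png",im[:,:,::-1])
    out=[]
    for d in bot.search_frame("wrist",thing):
        b=d["bbox"]; out.append((np.round(ray(kt,[b[0]+b[2]/2,b[1]+b[3]/2],z)[:2],4),round(d["confidence"],2),np.round(b).astype(int).tolist()))
    return out
E
python3 - <<'E'
from h import *
d=np.load("w6.npz");W=(d["K"],d["T"]);s=1/1.5625
P=lambda p:ray(W,np.array(p)*s,.02)[:2]
a,b,c=P((255,281)),P((402,375)),P((147,465)); print("tray",a,b,c,"ctr",(b+c)/2,"yaw",np.degrees(np.arctan2(*(c-a)[::-1])),np.linalg.norm(a-c),np.linalg.norm(a-b))
D=np.load("dr.npz");m,yaw,pull,o=D["m"],float(D["yaw"]),D["pull"],D["open"][:2]
grip(32,60); bot.move_pose(Z(o,.13),down(yaw)); print(bot.move_linear(Z(o,.036),speed=.08,until_force=6))
print("w",grip(0,60))
hit=bot.move_linear(Z(m-pull*.008,.036),speed=.07,until_force=15); bot.wait(.3)
p=bot.read_position(); print("shut hit",hit,(p[:2]-m)@pull,bot.read_ft_force())
grip(32); bot.move_linear(Z(p,.2),speed=.2)
print(find("end_cover",(.679,.004))); print(find("relief_housing",(.673,.186))); print(bot.read_clock())
E
```

```text
tray [0.39422162 0.13334655] [0.55004182 0.14835037] [ 0.42207479 -0.08748832] ctr [0.48605831 0.03043103] yaw -82.81143094880103 0.22258444982365197 0.15654089433690588
False
w 8.5756089847776
shut hit True -0.00034732128347354595 [-1.17458553 -1.03215669  4.44241528]
[(array([0.6795, 0.0058]), 0.79, [228, 70, 56, 56])]
[(array([0.6263, 0.1958]), 0.81, [191, 61, 50, 54]), (array([0.3714, 0.1715]), 0.81, [0, 88, 16, 45])]
73.875
```

The drawer is shut. The relief housing has been knocked to about (.626,.196). I'll pick the end cover first.

```bash
cat >> h.py <<'E'
TC=np.array([.485,.029]); TY=np.radians(-82.8)
def tray(x,y): c,s=np.cos(TY),np.sin(TY); return TC+np.array([c*x-s*y,s*x+c*y])
def pick_place(p,t,zt,opening,yaw=np.pi/2):
    grip(opening,50); bot.move_pose(Z(p,.15),down(yaw))
    print("down",bot.move_linear(Z(p,zt),speed=.08,until_force=5),bot.read_position()[2]+OFF)
    print("w",grip(0)); bot.move_linear(Z(p,.15),speed=.2); w=bot.read_gripper_width()*85; print("lifted",w)
    if w<10: return False
    bot.move_pose(Z(t,.15),down(TY+np.pi)); bot.move_linear(Z(t,zt+.02),speed=.15)
    print("place hit",bot.move_linear(Z(t,zt+.003),speed=.04,until_force=5),bot.read_position()[2]+OFF)
    grip(min(w+22,80)); bot.move_linear(Z(t,.17),speed=.2); return True
E
python3 - <<'E'
from h import *
print(pick_place(np.array([.6792,.0055]),tray(.042,0),.022,68))
print(find("relief_housing",(.626,.196))); print(bot.read_clock())
E
```

```text
down False 0.02261114572248537
w 42.383392993094894
lifted 42.358014099597185
place hit True 0.02567161725945373
True
[(array([0.3455, 0.1753]), 0.9, [1, 92, 54, 48]), (array([0.6222, 0.1968]), 0.72, [228, 70, 51, 53])]
82.4333
```

Run:
```python
from h import *
print(pick_place(np.array([.6222,.1965]),tray(-.042,0),.020,72))
yaw=np.pi/2
bot.move_pose([.53,-.03,.3],down(yaw)); bot.wait(.2)
K,T=cam("wrist"); im=bot.camera("wrist"); np.savez("w7",K=K,T=T)
cv2.imwrite("pics/w7.png",cv2.resize(im[:,:,::-1],(800,600),interpolation=cv2.INTER_CUBIC)); print(bot.read_clock())
```

```text
down False 0.0205634520916681
w 46.67350504909545
lifted 46.68041470485678
place hit True 0.023603671657805435
True
90.6667
```

View pics/w7.png

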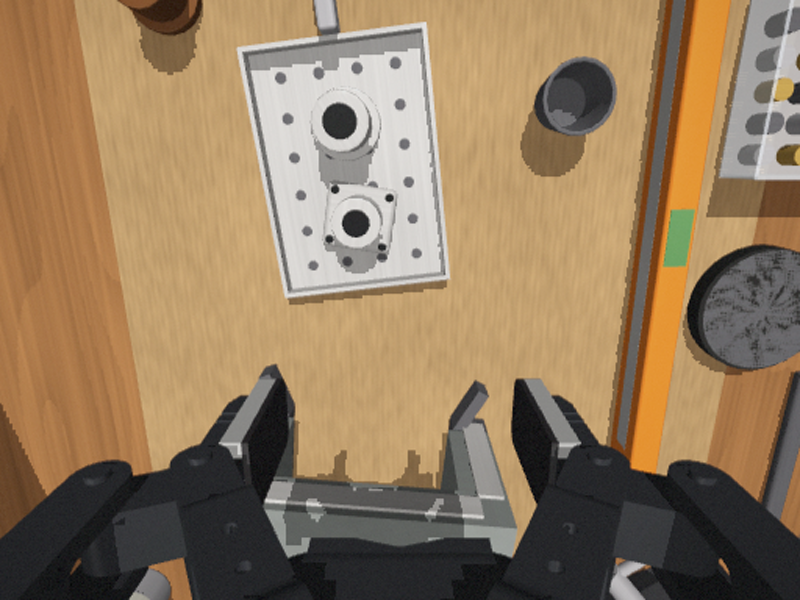

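Both castings stand on the tray floor. Rim corners are at (239,47), (427,24), (448,280), (288,296). Next: grip the handle, align the tray and slide it in.

```bash
cat >> h.py <<'E'
WY=np.radians(-94.9); WD=np.array([np.cos(WY),np.sin(WY)]); HOME=np.array([.5004,-.2186])+.110*WD
E
python3 - <<'E'
from h import *
d=np.load("w7.npz");W=(d["K"],d["T"]);s=1/1.5625
P=lambda p:ray(W,np.array(p)*s,.02)[:2]
a,b,c,e=[P(p) for p in [(239,47),(427,24),(448,280),(288,296)]]
ctr=(a+b+c+e)/4; v=(c+e-a-b)/2; ty=np.arctan2(v[1],v[0]); print(a,b,c,e,"ctr",ctr,np.degrees(ty),np.linalg.norm(v))
u=np.array([np.cos(ty),np.sin(ty)])
for q,z in [((315,0),.038),((335,0),.038)]: print("handle px",ray(W,np.array(q)*s,z)[:2])
G=ctr-.165*u; print("grip",G)
grip(50,40); bot.move_pose(Z(G,.12),down(ty+np.pi)); print(bot.move_linear(Z(G,.010),speed=.08,until_force=5))
print("w",grip(0,40))
print("home",HOME,"finalgrip",HOME-.165*WD)
A=HOME-(.30+.165)*WD
q=down(WY+np.pi)
print("A",bot.move_linear(Z(A,.010),speed=.06,rotation=q,until_force=15),bot.read_position(),bot.read_ft_force())
B=HOME-(.18+.165)*WD
print("B",bot.move_linear(Z(B,.010),speed=.05,until_force=10),bot.read_position(),B,bot.read_ft_force(),bot.read_clock())
im=bot.camera("side"); cv2.imwrite("pics/s3.png",cv2.resize(im[90:300,180:440][:,:,::-1],(743,600),interpolation=cv2.INTER_CUBIC))
E
```

```text
[0.39349073 0.13002445] [0.55074232 0.1471584 ] [ 0.57442966 -0.07090694] [ 0.42052788 -0.08701713] ctr [0.48479765 0.0298147 ] -83.3505086916515 0.21902682636003976
handle px [0.46170377 0.15993553]
handle px [0.47741257 0.15992676]
grip [0.46569144 0.19370476]
False
w 15.358091916772105
home [ 0.49100414 -0.32819798] finalgrip [ 0.50509793 -0.16380101]
A False [ 0.52989925  0.13726288 -0.02358284] [-4.37888632  6.13118381  6.82561516]
B False [ 0.5212668   0.0172977  -0.02360237] [0.52047298 0.01554114] [1.22891185 4.93730803 3.19143142] 98.275
```

Run:
```python
from h import *
def dist(): r=bot.read_position()[:2]-(HOME-.165*WD); return np.round([r@WD, r@np.array([-WD[1],WD[0]])],4)
for d in (.12,.06,.015):
    bot.set_gripper(.25); bot.set_gripper(0,40)
    print(d,bot.move_linear(Z(HOME-(d+.165)*WD,.010),speed=.05,until_force=12),dist(),bot.read_ft_force())
    bot.wait(.2)
bot.set_gripper(.25); bot.set_gripper(0,40)
hit=bot.move_linear(Z(HOME-(-.012+.165)*WD,.010),speed=.025,until_force=15); print("final",hit,dist(),bot.read_ft_force())
bot.wait(.3); print(dist(),bot.read_ft_force(),bot.read_clock())
im=bot.camera("side"); cv2.imwrite("pics/s3.png",cv2.resize(im[90:300,180:440][:,:,::-1],(743,600),interpolation=cv2.INTER_CUBIC))
```

```text
0.12 False [-1.197e-01 -1.000e-04] [1.21037231 2.92377515 1.95674132]
0.06 False [-0.0611  0.    ] [0.96825219 4.85118862 2.17081748]
0.015 False [-0.0161 -0.    ] [0.23355164 4.26525296 3.8951607 ]
final True [0.0055 0.0001] [0.62606898 1.34890582 4.69245735]
[0.0055 0.0001] [-0.05243818 -0.04494009  5.46525329] 105.675
```

Run:
```python
from h import *
def dist(): r=bot.read_position()[:2]-(HOME-.165*WD); return np.round([r@WD, r@np.array([-WD[1],WD[0]])],4)
bot.set_gripper(.25); bot.set_gripper(0,60)
hit=bot.move_linear(Z(HOME-(-.02+.165)*WD,.010),speed=.03,until_force=25); print("final",hit,dist(),bot.read_ft_force())
bot.wait(.3); print(dist(),bot.read_gripper_width()*85)
p=bot.read_position(); bot.set_gripper(.45); bot.move_linear([p[0],p[1],.2],speed=.2)
t=np.array([.51,-.12]); bot.move_pose([t[0],t[1]-.06,.22],down(np.pi/2)); bot.wait(.2)
K,T=cam("wrist"); im=bot.camera("wrist"); np.savez("w8",K=K,T=T)
cv2.imwrite("pics/w8.png",cv2.resize(im[0:288,64:448][:,:,::-1],(800,600),interpolation=cv2.INTER_CUBIC))
for y in (.11,):
  for pt in [(-.11,.08,.02),(-.11,-.08,.02),(-.19,.008,.038),(-.19,-.008,.038)]:
    c,s=WD; w=HOME+np.array([c*pt[0]-s*pt[1],s*pt[0]+c*pt[1]]); print(pt,(proj((K,T),[*w,pt[2]])-[64,0])*800/384)
print(bot.read_clock())
```

```text
final True [ 0.0044 -0.0004] [0.8780112  2.19534102 3.43460553]
[ 0.0045 -0.0004] 14.898835920122671
(-0.11, 0.08, 0.02) [517.83800496 412.16071345]
(-0.11, -0.08, 0.02) [251.57805994 390.51333786]
(-0.19, 0.008, 0.038) [410.9665195  270.11908114]
(-0.19, -0.008, 0.038) [381.31848485 267.57612122]
108.9333
```

View pics/w8.png

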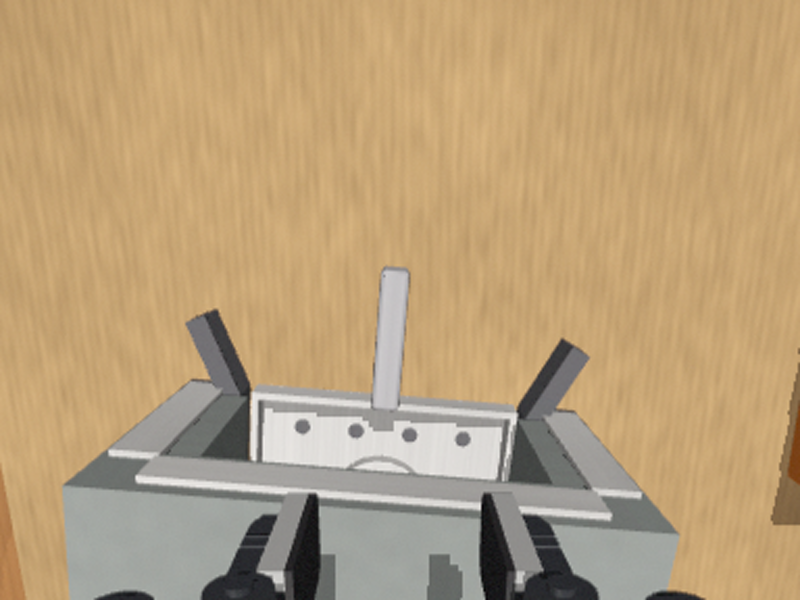

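The tray rim corners at (517,407) and (255,388) match the home prediction of (518,412) and (251,390), so it is home. Now the plunger.

Run:
```python
from h import *
p=np.array([.559,-.277]); q=down(np.pi/2)
bot.move_linear([*bot.read_position()[:2],.32],speed=.25)
grip(0,40); bot.move_pose(Z(p,.30),q)
print(bot.move_linear(Z(p,.225),speed=.1,until_force=5))
hit=bot.move_linear(Z(p,.193),speed=.02,until_force=14); bot.wait(.4)
print("press",hit,bot.read_position()+[0,0,OFF],bot.read_ft_force())
bot.move_linear(Z(p,.32),speed=.1)
im=bot.camera("wrist"); print(bot.read_clock())
```

```text
False
press True [ 0.55923369 -0.27711477  0.20040697] [-1.51857736 -0.49372936  7.14869648]
114.375
```

Run:
```python
from h import *
p=np.array([.559,-.277])
bot.move_linear(Z(p,.225),speed=.1); f0=bot.read_ft_force()
hit=bot.move_linear(Z(p,.190),speed=.02,until_force=25); print(hit,bot.read_position()[2]+OFF,bot.read_ft_force()-f0); bot.wait(.4)
print(bot.read_position()[2]+OFF,bot.read_ft_force()-f0)
bot.move_linear(Z(p,.34),speed=.15); bot.wait(1); print(bot.read_clock())
print(bot.close_job())
```

```text
True 0.2003164618147313 [-2.39534029  1.4414996   6.54827553]
0.20026652506042655 [-1.93565669  0.69778163  6.04621107]
119.2083
the job is handed in; nothing more can be done
None
```

The job is handed in at 119 s: both tools are in the shut drawer, both castings (end cover and relief housing) are in the tray, the tray is home in the washer, and the plunger was pressed to its stop and released; no verdict was shown.

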